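Prise the press-fit housing open evenly with a wedge

ROBOT

A 7-joint arm with a two-finger parallel gripper is mounted at the origin on the work surface. World frame = base frame: x ahead of the robot, y to its left, z up, the work surface at z = 0. Lengths are in m, angles in degrees, forces in N, time in s.
With the tool pointing down it reaches from about 0.425 to 0.95 m from the base axis. Payload 4.7 kg.
Tool frame: the origin (TCP) lies at the very end of the fingers, on their centre line; the grasp point (between the pads) lies 19 mm behind it; z points along the fingers, y is the line along which they close (so a half turn about z gives the same grasp; the last joint's range is limited). The gripper opens to 85 mm and grips with 20 to 120 N. Pads are 22 mm wide; open, the fingers measure 114 mm over their backs; the gripper's body (76 mm by 85 mm) begins 54 mm behind the grasp point. The pads swing forward as they close: fully open they stand 13 mm farther back than shut.
Start: joints at [71.74, 26.849, -2.785, 87.806, 1.381, 65.374, -4.715], TCP at [0.193, -0.647, 0.197] pointing down, gripper open.
Joint ranges: [-148.3, 148.3], [-19.14, 114.17], [-79.39, 73.82], [5.75, 140.21], [-59.74, 239.74], [12.07, 113.84], [-152.46, 152.46]. Speed limits (degrees/s): [147.25, 147.25, 180, 180, 180, 180, 180].

INTERFACE

Orientations are given as [roll, pitch, yaw] about the fixed x, y, z axes, in that order (R = Rz(yaw) Ry(pitch) Rx(roll)).
In Python, from bench import observe, get_image, sign_off gives the robot as it stands. The module is installed in compiled form; this text tells all that it offers.
- The arm moves only by the shell command python3 -m crank 'ROWS'. ROWS is JSON, a list that holds one entry, the list of rows, each a list of 7 numbers: the shift along the tool's x, y, z in mm, then the turn, a rotation vector about the tool's x, y, z in degrees, then the opening in per cent of the stroke, from 0 (shut) to 100 (fully open). A call has exactly 8 rows; each row shifts and turns the commanded pose from where the row before left it, along the tool's axes as they then stand; what a row does not reach is not made up. A row lasts 1/12 s, in which the tool goes at most 41.7 mm and 7.16 degrees, less where a joint would pass 70% of its speed; a pose out of reach is approached as far as the arm can. A call is refused whole if a number of a shift passes 41.7 or a number of a turn 7.16, either way. A call with a gripper value outside its range is refused whole. The fingers move at their own pace and stop on an object; the grip force is fixed at half the most. Time passes only in rows, so rows that do not move let the fingers close, or fill a call up. It gives the time, the measured TCP pose, the force, the opening and the grip force at its end, in the units of the state.
- observe(): the state, without advancing time (a new reading comes with each control period).
- get_image(name): name is "scene" or "top"; returns a dict with "image" (384x512x3 uint8, red, green, blue), "depth" (384x512 float32, m along the optical axis (not along the pixel's ray), 0 where there is no reading), "fx", "fy", "cx", "cy" (pixels), "R" (3x3) and "t" (3): a world point X has camera coordinates R X + t. Camera axes: x right, y down, z forward; pixel columns grow to the right and rows downward; lengths in m; the calibration is good to about 2 mm. A picture is of the moment at which its call begins.
- sign_off(): hands the job in; it is judged then, once.
The state is a dict: "clock": time; "qpos": joint angles; "qd": joint speeds; "joint_efforts": joint torques, N m; "tool_pos": TCP position; "eef_rot": TCP orientation; "ft_force": force on the tool from outside, world axes, zero at the start; "torque": the same for the moment, N m; "finger_gap": finger opening in m; "finger_force": force on a finger pad.
Only numpy, scipy, OpenCV 4.12 (cv2) and the standard library are available. Lean on these libraries where they do the work, as an engineer would, in place of code of your own. Each camera call takes 0.05 s, during which the arm holds its last target. There are 200 camera calls.

TASK

Take the plastic pry wedge out of its holder and use its blade to separate the green half of the instrument housing from the clamped half: work the wedge down into the seam at one end, then the other, changing ends whenever you feel it start to bind, until the gap is at least 7 mm wide at both ends and even to within 2 mm. Be gentle: never load either half with more than about 20 N, touch the housing only with the wedge, and leave everything else on the bench where it is. Finally put the wedge back upright in its holder, blade down with its shoulder resting on the holder, and let go.

Things in the scene. Friction and masses are not known exactly. Their poses are not given: they have to be found in the camera images.
- housing: Jig plate (170 x 150 x 12 mm) fixed to the bench, with the bare aluminium half of the housing clamped on it. Origin: on the bench, under that half's mating face, at the middle of the seam. y along the seam (y = -65 to +65 mm), z up. The aluminium half lies at x > 0 and never moves; the green half lies at x < 0 and comes off towards -x. Each half is about 45 mm wide
- half: Green half of the housing, 45 x 130 x 64 mm, on the jig plate. A press fit on two dowels 40 mm either side of the middle holds it: dry drag of 13 N at each, plus 2.5 N per 10 mm/s. Pushed out at one end it pivots about the other dowel; it stays where it is left. Stops 10 mm out from closed. Origin 12 mm above the bench under the middle of its mating face
- clamped: the bare aluminium half of the housing, 47 x 130 x 64 mm, with the black block on it; clamped, never moves. Origin and axes as the housing
- seam_mid (a point): Middle of the seam, 72 mm up, on the aluminium face. Both halves end here in a round lip (radius 4 mm, centre line 72 mm, top 76 mm above the bench). Gap between lips: 2 to 3.5 mm at the start, open below down to 12 mm above the bench. A black block (40 mm along y, top 94 mm up) bridges the middle, so only the ends (32 to 60 mm from the middle) are free for the wedge
- fixed_left (a point): point on the face of the aluminium lip at the left (+y) pry place, 45 mm from the middle, 72 mm above the bench (4 mm below the top of the lip); axes as the housing
- fixed_right (a point): the same at the right (-y) pry place
- half_left (a point): point on the face of the green half's lip at the left pry place, 72 mm above the bench; its distance from fixed_left is the gap there. x normal to the green half's mating face, so the angle between this x and the housing's x tells how skewed the green half is
- half_right (a point): the same at the right (-y) pry place. The dowels bind when one end gets too far ahead of the other: anywhere from at once to 2.3 mm, hidden, and different for the two ends and each time (a tight end means a freer other end; the sum is about 2.3 mm). Short of it, pushing an end out loads the lips with 12 to 15 N; once binding, the load runs up past 25 N within 0.6 mm: change ends
- holder_top (a point): centre of the mouth of the wedge's holder: a grey block 58 x 58 mm, 50 mm high, fixed to the bench, with an upright socket 18 mm (its x) by 20 mm (its y) wide and 46 mm deep. The point lies in the plane of the top
- wedge_grip (a point): grasp place on the wedge's black handle (22 x 22 mm; reaches from 26 mm above to 34 mm below this point). Under the handle a yellow shoulder plate 30 (x) x 28 (y) x 6 mm, its underside 40 mm below this point; under that the yellow blade. z points up the handle. 60 to 130 g. It stands upright in the holder at the start
- wedge_tip (a point): middle of the blade's tip edge, 82 mm below wedge_grip along the wedge's z; in the holder 42 mm below its top. Blade: 14 mm wide along the wedge's y; thickness along the wedge's x, symmetric: 2 mm at the tip growing evenly to 12 mm at 40 mm above the tip (each face leans 1 in 8). Slippery plastic, friction against the lips about 0.25
- tip_tin: round tin of brass wool, 84 mm wide, 40 mm high; bystander, leave alone. Origin at its underside
- wash_bottle: white wash bottle with blue cap, 72 mm wide, 170 mm high; bystander, leave alone. Origin at its underside
- flux_bottle: small amber bottle with red cap, 36 mm wide, 75 mm high; bystander, leave alone. Origin at its underside
- driver: red screwdriver lying on the bench, 170 mm long; bystander, leave alone. Origin at its underside
- cutters: blue-handled side cutters lying flat, about 140 mm long; bystander, leave alone. Origin at its underside
- screw_jar: clear jar with black lid, 48 mm wide, 50 mm high; bystander, leave alone. Origin at its underside
- heatsink: dark finned heatsink, 50 x 50 x 26 mm; bystander, leave alone. Origin at its underside
- wedge: the pry wedge as a body, origin at the tip of its blade, axes as for wedge_grip
There are look-alikes about, which are no part of the job. Of the things like the wedge, leave any that is pink or purple; of the rest the larger one is meant.

How it is judged (in metres and radians):
On the way, in this order (a step that is already met when the one before it is completed fails the run):
1. the wedge has been lifted clear of its holder (z of wedge_tip in the frame of holder_top above 0.005 m), for 0.2 s.
2. the gap has been opened to 4.5 mm or more at both ends (x of each of half_left, half_right in the frame of housing below -0.0045 m), for 0.1 s.
3. the gap has been opened to 7 mm or more at both ends (x of each of half_left, half_right in the frame of housing below -0.007 m), for 0.1 s.
At the end, for the whole second after the job is handed in: gap at least 7 mm at both pry places, green half skewed less than 0.025 rad (even within 2.2 mm); wedge released, at rest and upright (0.12 rad) in its holder, blade down, within 8 mm of its centre, tip at least 39 mm below the holder's top (all of step 3 and angle between the x axis of half_left and the x axis of housing, either way round below 0.025 rad and horizontal distance between wedge_tip and holder_top below 0.008 m and z of wedge_tip in the frame of holder_top below -0.039 m and angle between wedge_grip's own z axis and vertical below 0.12 rad and linear speed of wedge below 0.01 m/s and contact force between the fingers and wedge below 0.1 N); the robot touches nothing.
It fails at once if the wedge loads the green half with more than 25 N (contact force between wedge and half above 25 N).
It fails at once if the wedge loads the clamped half with more than 25 N (contact force between wedge and clamped above 25 N).
It fails at once if the gripper or arm touches the housing (more than 1 N) (contact force between any of the fingers, the arm and half above 1 N or contact force between any of the fingers, the arm and housing above 1 N).
It fails at once if a bystander is moved by more than 20 mm (distance of any of tip_tin, wash_bottle, flux_bottle, driver, cutters, screw_jar, heatsink from where it was at the start of the episode above 0.02 m).
It also fails if it takes over 72 s, if anything falls off the work surface, if the arm or the gripper's body presses on something with over 40 N, if the wrist force passes 120 N, or if a joint passes its speed limit or range.

## Working session

There is one attempt and no reset: what is moved stays moved. The work goes in short steps, Python scripts to look and compute and a shell command to move; the robot and the scene stay as the last step left them, time stands still between calls to the robot, and variables do not carry over. Pictures are saved under pics/ and viewed, at most 10 in all, crops included, and the job is handed in when it is done.

```bash
mkdir -p pics
cat > h.py <<'E'
import numpy as np, cv2
from bench import observe, get_image, sign_off
def snap(name,fn,crop=None,scale=1):
    d=get_image(name); np.savez('pics/'+fn+'.npz',**d)
    im=d['image'][:,:,::-1]
    if crop: x0,y0,x1,y1=crop; im=im[y0:y1,x0:x1]
    im=cv2.resize(im,None,fx=scale,fy=scale,interpolation=cv2.INTER_CUBIC)
    cv2.imwrite('pics/'+fn+'.png',im); return d
def px(d,u,v,r=1):
    p=d['depth'][v-r:v+r+1,u-r:u+r+1]; z=np.median(p[p>0])
    c=np.array([(u-d['cx'])/d['fx']*z,(v-d['cy'])/d['fy']*z,z])
    return d['R'].T@(c-d['t'])
E
python3 - <<'E'
from h import *
a=snap('scene','s0',scale=1.5);b=snap('top','t0',scale=1.5)
for d in(a,b): print(d['fx'],d['cx'],d['cy'],(-d['R'].T@d['t']).round(3),d['R'].round(3).tolist())
print(observe())
E
```

```text
400.2532171021017 250.61282090253195 187.6760709138224 [1.237 0.442 1.037] [[-0.514, 0.858, -0.017], [0.665, 0.386, -0.64], [-0.542, -0.34, -0.768]]
414.85446436626825 254.71752510083016 195.96840795064145 [0.498 0.017 1.376] [[0.016, -1.0, -0.0], [-0.997, -0.016, -0.08], [0.08, 0.001, -0.997]]
{'clock': 0.1, 'qpos': array([71.74040733, 26.8937132 , -2.78660314, 87.86607681,  1.38336316,
       65.37501474, -4.71434005]), 'qd': array([-0.0438958 , -0.07858792,  0.00785223, -0.14463174,  0.03513972,
        0.01134573,  0.06204429]), 'joint_efforts': array([ 5.08833036e-04, -5.11516500e+01, -4.71677876e-02, -2.38388729e+01,
        1.07601695e-02,  4.34791495e-03,  4.02416583e-05]), 'tool_pos': array([ 0.19273922, -0.64629447,  0.19576038]), 'eef_rot': array([-1.79898964e+02,  4.74404632e-03,  1.66096122e+01]), 'ft_force': array([-0.27078216,  0.15017841,  0.19123071]), 'torque': array([ 0.05583905, -0.00655512,  0.00971214]), 'finger_force': 0.0, 'finger_gap': 0.08538746340657295}
```

View pics/s0.png

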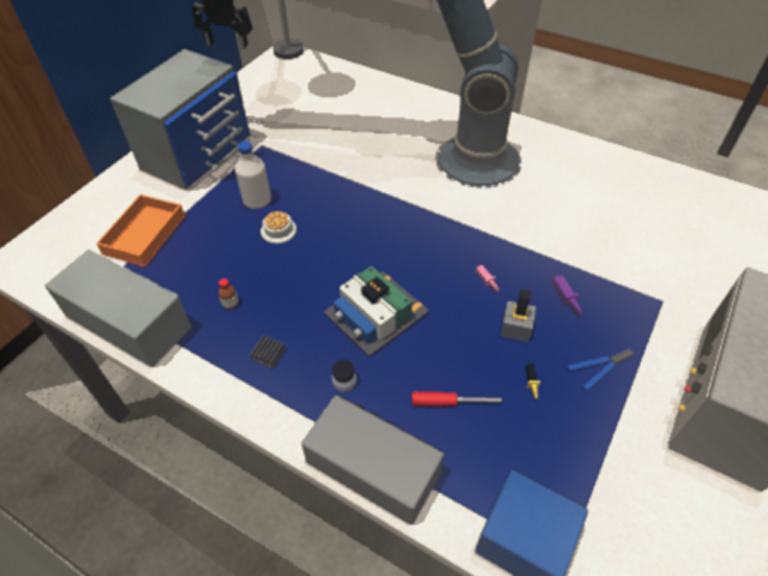

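View pics/t0.png

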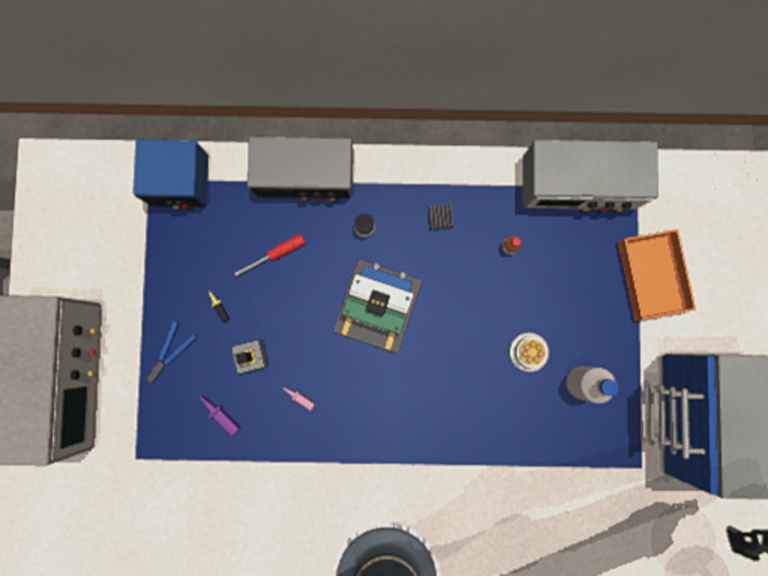

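Run:
```python
from h import *
def crop(f,x,y,w,s):
    im=np.load(f'pics/{f}.npz')['image'][y:y+w,x:x+w,::-1]
    return cv2.resize(im,(s,s),interpolation=cv2.INTER_CUBIC)
cv2.imwrite('pics/c0.png',np.hstack([crop('t0',215,165,80,400),crop('t0',140,215,50,400)]))
cv2.imwrite('pics/c1.png',np.hstack([crop('s0',210,170,80,400),crop('s0',320,185,50,400)]))
```

```text
(no output)
```

View pics/c0.png

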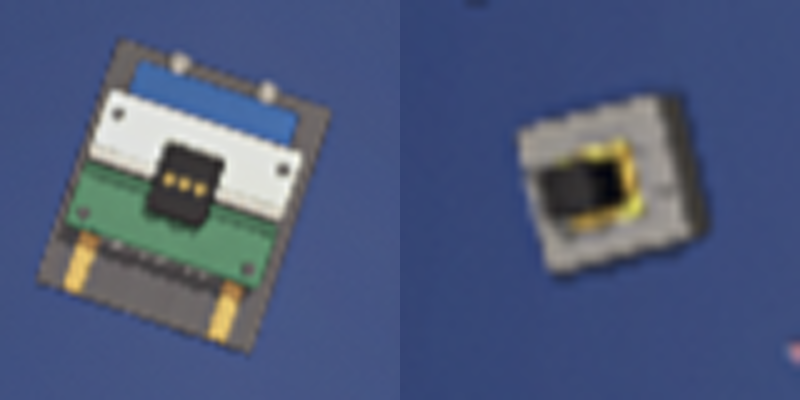

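View pics/c1.png

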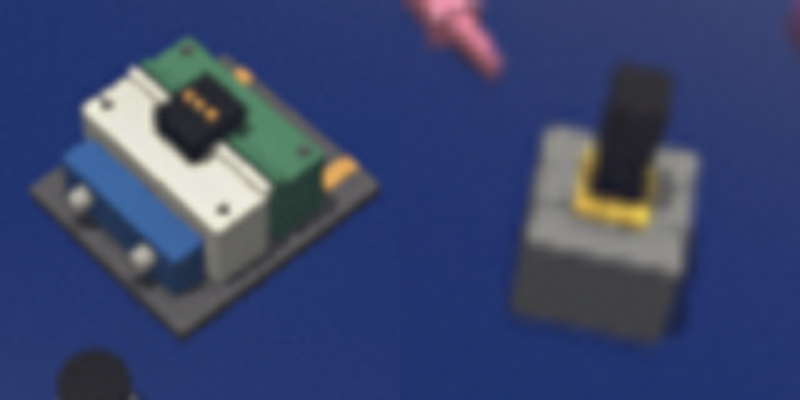

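```bash
cat > geo.py <<'E'
from h import *
from scipy.optimize import least_squares
def proj(d,X):
    c=X@d['R'].T+d['t']; return np.c_[c[:,0]/c[:,2]*d['fx']+d['cx'],c[:,1]/c[:,2]*d['fy']+d['cy']]
def T(p,X):
    c,s=np.cos(p[2]),np.sin(p[2]); return np.c_[p[0]+c*X[:,0]-s*X[:,1],p[1]+s*X[:,0]+c*X[:,1],X[:,2]]
def fit(obs,p0):
    f=lambda p:np.concatenate([(proj(d,T(p,np.array(X,float)/1e3))-uv).ravel() for d,X,uv in obs])
    r=least_squares(f,p0,loss='soft_l1'); return r.x,r.fun.reshape(-1,2).round(1).tolist()
E
python3 - <<'E'
from geo import *
t=dict(np.load('pics/t0.npz'));s=dict(np.load('pics/s0.npz'))
U=lambda l,k,o:np.array(l)/k+np.array(o)-0.5+0.5/k
A=[[47,65,76],[47,-65,76],[0,65,76],[0,-65,76]]
ot=(t,A,U([(110,88),(303,150),(88,158),(283,220)],5,(215,165)))
os=(s,A,U([(207,235),(82,105),(270,188),(135,70)],5,(210,170)))
for o in([ot],[os],[ot,os]): p,r=fit(o,[.6,0,0]);print('H',p.round(4),np.degrees(p[2]).round(1),r)
B=[[29,29,50],[29,-29,50],[-29,-29,50],[-29,29,50]]
ot=(t,B,U([(118,130),(258,95),(292,238),(150,272)],8,(140,215)))
os=(s,B,U([(128,240),(150,125),(300,155),(282,272)],8,(320,185)))
# scene: image right=+y, down=+x
os=(s,B,U([(282,272),(128,240),(150,125),(300,155)],8,(320,185)))
for o in([ot],[os],[ot,os]): p,r=fit(o,[.5,.2,0]);print('W',p.round(4),np.degrees(p[2]).round(1),r)
E
```

```text
H [ 0.5815  0.0285 -0.2921] -16.7 [[-0.2, -0.1], [0.6, -0.1], [-0.4, 0.0], [0.1, 0.2]]
H [ 0.5863  0.0304 -0.3419] -19.6 [[0.5, -0.1], [-1.1, -0.2], [0.0, 1.0], [0.2, -0.6]]
H [ 0.5835  0.0292 -0.315 ] -18.0 [[0.1, -1.1], [0.5, -0.1], [-0.4, -1.0], [-0.3, -0.0], [1.4, -1.0], [-1.1, -0.4], [0.6, -0.1], [-0.1, -1.0]]
W [0.4672 0.3017 0.2582] 14.8 [[-0.1, 0.0], [0.2, 0.0], [-0.0, -0.1], [-0.1, 0.1]]
W [0.467  0.3025 0.2609] 15.0 [[0.1, 0.2], [-0.0, 0.0], [-0.1, -0.2], [0.0, -0.0]]
W [0.4671 0.3021 0.2596] 14.9 [[-0.2, 0.1], [-0.0, 0.0], [-0.1, -0.1], [-0.2, 0.1], [-0.1, 0.1], [-0.2, -0.0], [-0.2, -0.2], [-0.1, -0.1]]
```

```bash
python3 -m crank '[[[38,-4,-15,0,0,-3.3,100],[38,-4,-15,0,0,-3.3,100],[38,-4,-15,0,0,-3.3,100],[38,-4,-15,0,0,-3.3,100],[38,-4,-15,0,0,-3.3,100],[38,-4,-15,0,0,-3.3,100],[38,-4,-15,0,0,-3.3,100],[38,-4,-15,0,0,-3.3,100]]]'
python3 -m crank '[[[36.5,-4,0,0,0,-3.3,100],[36.5,-4,0,0,0,-3.3,100],[36.5,-4,0,0,0,-3.3,100],[36.5,-4,0,0,0,-3.3,100],[36.5,-4,0,0,0,-3.3,100],[36.5,-4,0,0,0,-3.3,100],[36.5,-4,0,0,0,-3.3,100],[36.5,-4,0,0,0,-3.3,100]]]'
python3 -m crank '[[[35,-4,0,0,0,-3.3,100],[35,-4,0,0,0,-3.3,100],[35,-4,0,0,0,-3.3,100],[35,-4,0,0,0,-3.3,100],[35,-4,0,0,0,-3.3,100],[35,-4,0,0,0,-3.3,100],[35,-4,0,0,0,-3.3,100],[35,-4,0,0,0,-3.3,100]]]'
```

```text
clock: 0.77
tool_pos: [0.4449, -0.4752, 0.3168]
eef_rot: [-180.0, 0.0, 43.2]
ft_force: [1.7, -0.5, 0.6]
finger_gap: 0.0857
finger_force: 0.0
clock: 1.43
tool_pos: [0.5861, -0.2208, 0.3161]
eef_rot: [-180.0, -0.0, 69.6]
ft_force: [0.1, -0.4, -1.1]
finger_gap: 0.0852
finger_force: 0.0
clock: 2.1
tool_pos: [0.5976, 0.0582, 0.3161]
eef_rot: [-180.0, -0.0, 96.0]
ft_force: [0.4, 0.7, -0.1]
finger_gap: 0.0848
finger_force: 0.0
```

```bash
cat > to.py <<'E'
import sys
from h import *
from scipy.spatial.transform import Rotation as Ro
def to(x,y,z,yaw=None,roll=180,pitch=0):
    o=observe(); R=Ro.from_euler('xyz',o['eef_rot'],degrees=True)
    y2=o['eef_rot'][2] if yaw is None else yaw
    G=Ro.from_euler('xyz',[roll,pitch,y2],degrees=True)
    rv=(R.inv()*G).as_rotvec(degrees=True)
    M=R*Ro.from_rotvec(rv/2,degrees=True)
    print('turn first/in step: shift(mid frame)',(M.inv().apply(np.array([x,y,z])-o['tool_pos'])*1e3).round(1),'after turn',(G.inv().apply(np.array([x,y,z])-o['tool_pos'])*1e3).round(1),'rot',rv.round(2))
if __name__=='__main__': to(*map(float,sys.argv[1:]))
E
python3 -m crank '[[[33,-11,14.5,0,0,-1.1,100],[33,-11,14.5,0,0,-1.1,100],[33,-11,14.5,0,0,-1.1,100],[33,-11,14.5,0,0,-1.1,100],[33,-11,14.5,0,0,-1.1,100],[33,-11,14.5,0,0,-1.1,100],[33,-11,14.5,0,0,-1.1,100],[33,-11,14.5,0,0,-1.1,100]]]'
python3 to.py .467 .302 .073 104.9
```

```text
clock: 2.77
tool_pos: [0.466, 0.3028, 0.1998]
eef_rot: [-180.0, 0.0, 104.6]
ft_force: [0.5, 1.0, 0.8]
finger_gap: 0.0855
finger_force: 0.0
turn first/in step: shift(mid frame) [ -1.    0.8 126.8] after turn [ -1.1   0.8 126.8] rot [-0.01  0.02 -0.26]
```

```bash
python3 -m crank '[[[-1,1,20,0,0,-0.3,100],[0,0,20,0,0,0,100],[0,0,20,0,0,0,100],[0,0,20,0,0,0,100],[0,0,18,0,0,0,100],[0,0,15,0,0,0,100],[0,0,10,0,0,0,100],[0,0,4,0,0,0,100]]]'
python3 -m crank '[[[0,0,0,0,0,0,0],[0,0,0,0,0,0,0],[0,0,0,0,0,0,0],[0,0,0,0,0,0,0],[0,0,0,0,0,0,0],[0,0,0,0,0,0,0],[0,0,0,0,0,0,0],[0,0,0,0,0,0,0]]]'
```

```text
clock: 3.43
tool_pos: [0.4674, 0.3003, 0.0719]
eef_rot: [-179.8, 0.1, 104.9]
ft_force: [0.4, -0.0, -0.5]
finger_gap: 0.0853
finger_force: 0.0
clock: 4.1
tool_pos: [0.4686, 0.3015, 0.0747]
eef_rot: [179.9, -0.0, 104.9]
ft_force: [-1.2, -0.2, 5.7]
finger_gap: 0.0198
finger_force: 59.5
```

```bash
python3 -m crank '[[[0,0,-8,0,0,0,0],[0,0,-15,0,0,0,0],[0,0,-25,0,0,0,0],[0,0,-30,0,0,0,0],[0,0,-30,0,0,0,0],[0,0,-30,0,0,0,0],[0,0,-20,0,0,0,0],[0,0,-5,0,0,0,0]]]'
python3 - <<'E'
from h import *
from geo import proj
d=snap('scene','s1');o=observe();print(o['ft_force'],o['finger_gap'],o['tool_pos'])
p=o['tool_pos'].reshape(1,3)-[[0,0,.03]]
c=proj(d,p)[0].round().astype(int);print(c)
e=get_image('top');q=proj(e,p)[0].round().astype(int);print(q)
f=lambda d,c:cv2.resize(d['image'][c[1]-30:c[1]+30,c[0]-30:c[0]+30,::-1],(400,400),interpolation=cv2.INTER_CUBIC)
cv2.imwrite('pics/c2.png',np.hstack([f(d,c),f(e,q)]))
E
```

```text
clock: 4.77
tool_pos: [0.4697, 0.3027, 0.2407]
eef_rot: [179.6, -0.1, 104.9]
ft_force: [-0.4, 1.1, -1.2]
finger_gap: 0.0199
finger_force: 58.9
[ 0.90341027  0.77772901 -0.28067482] 0.019644375956009406 [0.46935187 0.30221908 0.23953432]
[356 175]
[153 238]
```

View pics/c2.png

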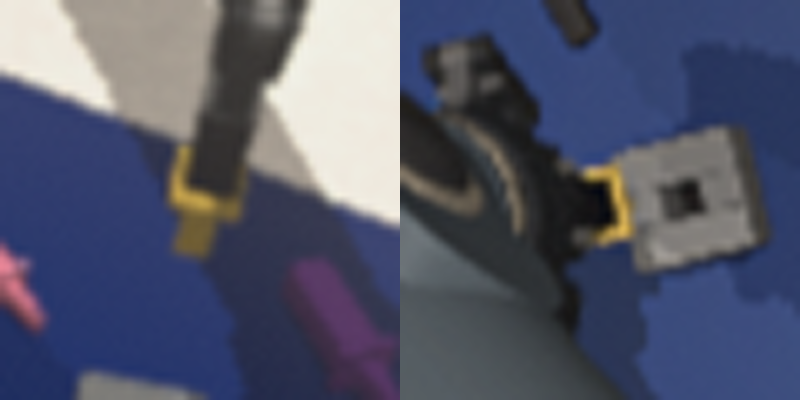

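```bash
cat > prof.py <<'E'
from geo import *
from scipy.ndimage import map_coordinates
def prof(d,P,axis,lo,hi,a,b,z,step=1):
    g=d['image'].astype(float); s=np.arange(lo,hi,step); rows=[]
    for k in np.arange(a,b,2):
        X=np.c_[s,0*s+k,0*s+z] if axis=='x' else np.c_[0*s+k,s,0*s+z]
        uv=proj(d,T(P,X/1e3)); rows.append([map_coordinates(g[:,:,c],[uv[:,1],uv[:,0]],order=1) for c in range(3)])
    return s,np.mean(rows,0)
if __name__=='__main__':
    P=[.583,.029,np.radians(-17.6)]
    t=dict(np.load('pics/t0.npz'))
    for nm,a,b in(('L',34,60),('R',-60,-34)):
        s,m=prof(t,P,'x',-12,13,a,b,74); print(nm);print(np.c_[s,m.T].round().astype(int).T.tolist())
    for nm,lo,hi in(('endL',56,74),('endR',-74,-56)):
        s,m=prof(t,P,'y',lo,hi,12,40,76); print(nm,list(zip(s.tolist(),m[0].round().astype(int).tolist())))
    for nm,lo,hi in(('outer',38,58),):
        for a,b in((30,58),(-58,-30)):
            s,m=prof(t,P,'x',lo,hi,a,b,76); print(nm,list(zip(s.tolist(),m[0].round().astype(int).tolist())))
E
python3 prof.py
```

```text
L
[[-12, -11, -10, -9, -8, -7, -6, -5, -4, -3, -2, -1, 0, 1, 2, 3, 4, 5, 6, 7, 8, 9, 10, 11, 12], [80, 77, 75, 74, 75, 74, 73, 73, 76, 86, 104, 130, 156, 181, 200, 210, 216, 216, 214, 212, 213, 215, 219, 222, 224], [119, 115, 113, 113, 114, 113, 109, 103, 97, 97, 107, 127, 151, 175, 195, 206, 212, 213, 212, 211, 212, 216, 220, 223, 226], [92, 89, 87, 87, 87, 87, 84, 81, 79, 84, 97, 118, 143, 166, 184, 194, 200, 201, 201, 202, 204, 209, 215, 220, 223]]
R
[[-12, -11, -10, -9, -8, -7, -6, -5, -4, -3, -2, -1, 0, 1, 2, 3, 4, 5, 6, 7, 8, 9, 10, 11, 12], [80, 77, 75, 75, 76, 76, 75, 75, 79, 92, 114, 139, 164, 186, 202, 211, 213, 212, 211, 211, 213, 216, 220, 223, 224], [120, 116, 114, 114, 116, 115, 109, 102, 98, 101, 115, 135, 159, 180, 196, 206, 209, 209, 209, 210, 213, 217, 222, 225, 226], [93, 89, 88, 88, 89, 88, 85, 82, 82, 89, 105, 126, 149, 169, 184, 193, 196, 196, 196, 197, 202, 208, 214, 217, 219]]
endL [(56, 202), (57, 209), (58, 215), (59, 220), (60, 222), (61, 219), (62, 208), (63, 187), (64, 160), (65, 132), (66, 112), (67, 99), (68, 91), (69, 81), (70, 72), (71, 66), (72, 64), (73, 63)]
endR [(-74, 75), (-73, 81), (-72, 89), (-71, 97), (-70, 102), (-69, 106), (-68, 111), (-67, 120), (-66, 134), (-65, 154), (-64, 177), (-63, 199), (-62, 214), (-61, 220), (-60, 216), (-59, 209), (-58, 202), (-57, 197)]
outer [(38, 227), (39, 228), (40, 226), (41, 218), (42, 204), (43, 185), (44, 159), (45, 129), (46, 103), (47, 84), (48, 74), (49, 69), (50, 69), (51, 69), (52, 71), (53, 72), (54, 72), (55, 73), (56, 73), (57, 73)]
outer [(38, 228), (39, 228), (40, 223), (41, 213), (42, 198), (43, 175), (44, 148), (45, 120), (46, 96), (47, 81), (48, 74), (49, 71), (50, 71), (51, 72), (52, 73), (53, 74), (54, 75), (55, 75), (56, 76), (57, 76)]
```

```bash
python3 -m crank '[[[-28.5,16.5,4,0,0,4.1,0],[-28.5,16.5,4,0,0,4.1,0],[-28.5,16.5,4,0,0,4.1,0],[-28.5,16.5,4,0,0,4.1,0],[-28.5,16.5,4,0,0,4.1,0],[-28.5,16.5,4,0,0,4.1,0],[-28.5,16.5,4,0,0,4.1,0],[-28.5,16.5,4,0,0,4.1,0]]]'
python3 to.py .5947 .0725 .152 72.4
```

```text
clock: 5.53
tool_pos: [0.6, 0.0756, 0.2017]
eef_rot: [-179.8, 0.1, 71.9]
ft_force: [1.1, 0.5, -0.7]
finger_gap: 0.0198
finger_force: 58.9
turn first/in step: shift(mid frame) [-4.5 -4.  49.7] after turn [-4.5 -4.1 49.7] rot [-0.22  0.1  -0.49]
```

```bash
python3 -m crank '[[[-2,-2,8,0,0,-0.5,0],[-2.5,-2,10,0,0,0,0],[0,0,10,0,0,0,0],[0,0,10,0,0,0,0],[0,0,8,0,0,0,0],[0,0,3,0,0,0,0],[0,0,0,0,0,0,0],[0,0,0,0,0,0,0]]]'
python3 - <<'E'
from geo import *
from to import to
to(.5947,.0725,.152,72.4)
d=snap('scene','s2');e=get_image('top')
p=np.array([[.59,.06,.09]])
c=proj(d,p)[0].round().astype(int);q=proj(e,p)[0].round().astype(int);print(c,q)
f=lambda d,c:cv2.resize(d['image'][c[1]-30:c[1]+30,c[0]-30:c[0]+30,::-1],(400,400),interpolation=cv2.INTER_CUBIC)
cv2.imwrite('pics/c3.png',np.hstack([f(d,c),f(e,q)]))
E
```

```text
clock: 6.2
tool_pos: [0.5957, 0.0751, 0.1558]
eef_rot: [180.0, -0.0, 72.7]
ft_force: [0.3, 0.2, -1.2]
finger_gap: 0.0199
finger_force: 58.9
turn first/in step: shift(mid frame) [-2.8 -0.1  3.8] after turn [-2.8 -0.1  3.8] rot [ 0.01 -0.02  0.26]
[258 197] [241 199]
```

View pics/c3.png

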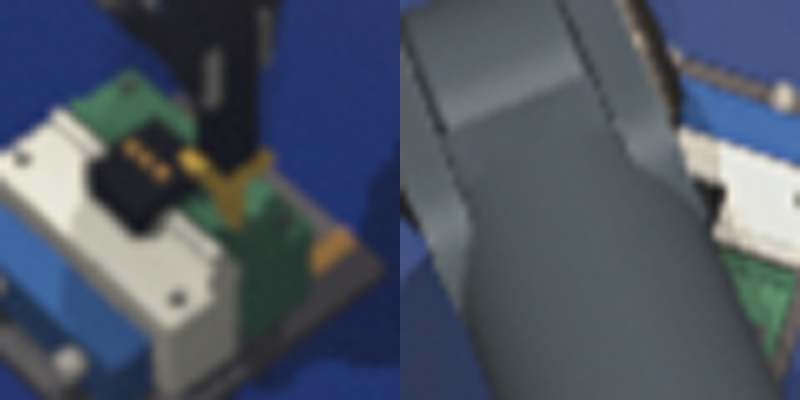

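Run:
```python
from geo import *
d=dict(np.load('pics/s2.npz'));c=np.array([258,197])
P=[.583,.029,np.radians(-17.6)]
k=lambda X:((proj(d,X)-c+30+.5)*400/60).round().tolist()
o=observe()['tool_pos'];print('tip',k(np.array([o-[0,0,.0667]])))
print('below tip at 76',k(np.array([[o[0],o[1],.074]])))
print('seam lip top y65,45,-65',k(T(P,np.array([[-.7,65,74],[-.7,45,74],[-.7,-65,74],[46,65,76],[46,-65,76.]])/1e3)))
from prof import prof
for nm,a,b in(('L',50,64),('R',-60,-30)):
    for f in('s0',):
        e=dict(np.load('pics/s0.npz'));s,m=prof(e,P,'x',-12,13,a,b,75);print(nm,np.c_[s,m.T].round().astype(int).T.tolist())
s,m=prof(e,P,'y',56,76,12,40,76);print(list(zip(s.tolist(),m[0].round().astype(int).tolist())))
s,m=prof(e,P,'x',38,58,-40,40,76);print(list(zip(s.tolist(),m[0].round().astype(int).tolist())))
```

```text
tip [[222.0, 226.0]]
below tip at 76 [[222.0, 247.0]]
seam lip top y65,45,-65 [[247.0, 271.0], [217.0, 245.0], [61.0, 109.0], [169.0, 325.0], [-16.0, 157.0]]
L [[-12, -11, -10, -9, -8, -7, -6, -5, -4, -3, -2, -1, 0, 1, 2, 3, 4, 5, 6, 7, 8, 9, 10, 11, 12], [81, 80, 79, 77, 76, 75, 74, 74, 79, 88, 103, 123, 145, 167, 185, 199, 205, 207, 204, 200, 197, 198, 203, 212, 220], [128, 126, 124, 122, 121, 118, 115, 112, 110, 112, 121, 134, 151, 169, 185, 198, 203, 204, 201, 197, 194, 195, 200, 208, 216], [100, 98, 96, 95, 93, 92, 90, 88, 90, 94, 104, 119, 136, 154, 170, 182, 187, 188, 185, 182, 179, 180, 185, 192, 201]]
R [[-12, -11, -10, -9, -8, -7, -6, -5, -4, -3, -2, -1, 0, 1, 2, 3, 4, 5, 6, 7, 8, 9, 10, 11, 12], [79, 78, 77, 76, 75, 74, 74, 76, 83, 94, 110, 129, 150, 170, 186, 196, 200, 200, 197, 192, 190, 191, 195, 200, 206], [123, 122, 121, 120, 118, 115, 113, 111, 111, 116, 125, 139, 155, 172, 186, 195, 198, 198, 194, 190, 187, 188, 192, 198, 204], [98, 97, 96, 94, 93, 91, 90, 90, 93, 100, 111, 126, 142, 158, 171, 179, 183, 182, 179, 176, 174, 175, 179, 184, 190]]
[(56, 208), (57, 206), (58, 207), (59, 211), (60, 215), (61, 220), (62, 223), (63, 225), (64, 223), (65, 217), (66, 205), (67, 190), (68, 172), (69, 153), (70, 136), (71, 121), (72, 109), (73, 102), (74, 96), (75, 93)]
[(38, 233), (39, 233), (40, 233), (41, 234), (42, 233), (43, 231), (44, 228), (45, 221), (46, 211), (47, 197), (48, 180), (49, 162), (50, 146), (51, 133), (52, 122), (53, 114), (54, 107), (55, 101), (56, 95), (57, 88)]
```

```bash
python3 -m crank '[[[-1.5,0,2,0,0,0,0],[-1.2,0,2,0,0,0.2,0],[0,0,2,0,0,0,0],[0,0,2,0,0,0,0],[0,0,1,0,0,0,0],[0,0,1,0,0,0,0],[0,0,0,0,0,0,0],[0,0,0,0,0,0,0]]]'
python3 to.py .5947 .0725 .152 72.4
python3 -m crank '[[[0,0,1,0,0,0,0],[0,0,1,0,0,0,0],[0,0,1,0,0,0,0],[0,0,1,0,0,0,0],[0,0,0,0,0,0,0],[0,0,0,0,0,0,0],[0,0,0,0,0,0,0],[0,0,0,0,0,0,0]]]'
```

```text
clock: 6.97
tool_pos: [0.5947, 0.0719, 0.1456]
eef_rot: [-180.0, 0.0, 72.4]
ft_force: [-0.5, 0.2, -1.8]
finger_gap: 0.02
finger_force: 58.9
turn first/in step: shift(mid frame) [ 0.6 -0.2 -6.4] after turn [ 0.6 -0.2 -6.4] rot [-0.    0.    0.01]
clock: 7.63
tool_pos: [0.5949, 0.0718, 0.1418]
eef_rot: [180.0, -0.0, 72.4]
ft_force: [-0.6, -0.4, 0.0]
finger_gap: 0.0203
finger_force: 59.0
```

```bash
python3 -m crank '[[[0,0,0.6,0,0,0,0],[0,0,0.6,0,0,0,0],[0,0,0.5,0,0,0,0],[0,0,0.5,0,0,0,0],[0,0,0,0,0,0,0],[0,0,0,0,0,0,0],[0,0,0,0,0,0,0],[0,0,0,0,0,0,0]]]'
python3 -m crank '[[[0,0,0.6,0,0,0,0],[0,0,0.6,0,0,0,0],[0,0,0.5,0,0,0,0],[0,0,0.5,0,0,0,0],[0,0,0,0,0,0,0],[0,0,0,0,0,0,0],[0,0,0,0,0,0,0],[0,0,0,0,0,0,0]]]'
```

```text
clock: 8.3
tool_pos: [0.5955, 0.0717, 0.1399]
eef_rot: [179.9, -0.0, 72.4]
ft_force: [2.5, -1.0, 3.1]
finger_gap: 0.0201
finger_force: 59.3
clock: 8.97
tool_pos: [0.5953, 0.0716, 0.1373]
eef_rot: [179.9, -0.0, 72.4]
ft_force: [4.1, -0.8, 0.8]
finger_gap: 0.0198
finger_force: 59.2
```

```bash
python3 -m crank '[[[0,0.2,0.5,0,0,0,0],[0,0.2,0.5,0,0,0,0],[0,0,0.5,0,0,0,0],[0,0,0.5,0,0,0,0],[0,0,0.5,0,0,0,0],[0,0,0,0,0,0,0],[0,0,0,0,0,0,0],[0,0,0,0,0,0,0]]]'
python3 -m crank '[[[0,0,0.5,0,0,0,0],[0,0,0.5,0,0,0,0],[0,0,0.5,0,0,0,0],[0,0,0.5,0,0,0,0],[0,0,0,0,0,0,0],[0,0,0,0,0,0,0],[0,0,0,0,0,0,0],[0,0,0,0,0,0,0]]]'
```

```text
clock: 9.63
tool_pos: [0.5956, 0.0715, 0.1349]
eef_rot: [179.9, -0.0, 72.4]
ft_force: [5.9, -1.6, 1.3]
finger_gap: 0.02
finger_force: 59.3
clock: 10.3
tool_pos: [0.596, 0.0719, 0.1338]
eef_rot: [179.9, -0.0, 72.4]
ft_force: [4.4, -2.3, 6.3]
finger_gap: 0.0199
finger_force: 59.8
```

```bash
python3 -m crank '[[[0,0.2,0.4,0,0,0,0],[0,0.2,0.4,0,0,0,0],[0,0,0.4,0,0,0,0],[0,0,0.4,0,0,0,0],[0,0,0,0,0,0,0],[0,0,0,0,0,0,0],[0,0,0,0,0,0,0],[0,0,0,0,0,0,0]]]'
python3 -m crank '[[[0,0,0.4,0,0,0,0],[0,0,0.4,0,0,0,0],[0,0,0.4,0,0,0,0],[0,0,0.4,0,0,0,0],[0,0,0,0,0,0,0],[0,0,0,0,0,0,0],[0,0,0,0,0,0,0],[0,0,0,0,0,0,0]]]'
```

```text
clock: 10.97
tool_pos: [0.5964, 0.0721, 0.1329]
eef_rot: [179.9, -0.1, 72.4]
ft_force: [2.7, -1.0, 9.5]
finger_gap: 0.0198
finger_force: 60.2
clock: 11.63
tool_pos: [0.5963, 0.0723, 0.1314]
eef_rot: [179.9, -0.1, 72.4]
ft_force: [3.3, -1.4, 9.9]
finger_gap: 0.0198
finger_force: 60.3
```

```bash
python3 -m crank '[[[0,0.1,0.4,0,0,0,0],[0,0.1,0.4,0,0,0,0],[0,0,0.4,0,0,0,0],[0,0,0.4,0,0,0,0],[0,0,0,0,0,0,0],[0,0,0,0,0,0,0],[0,0,0,0,0,0,0],[0,0,0,0,0,0,0]]]'
```

```text
clock: 12.3
tool_pos: [0.5964, 0.0724, 0.1298]
eef_rot: [179.9, -0.1, 72.4]
ft_force: [2.1, -1.0, 10.9]
finger_gap: 0.0198
finger_force: 60.3
```

```bash
python3 -m crank '[[[0,0,0.4,0,0,0,0],[0,0,0.4,0,0,0,0],[0,0,0.4,0,0,0,0],[0,0,0.2,0,0,0,0],[0,0,0,0,0,0,0],[0,0,0,0,0,0,0],[0,0,0,0,0,0,0],[0,0,0,0,0,0,0]]]'
```

```text
clock: 12.97
tool_pos: [0.5963, 0.0726, 0.1284]
eef_rot: [179.9, -0.1, 72.4]
ft_force: [3.2, -0.7, 10.4]
finger_gap: 0.02
finger_force: 60.3
```

```bash
python3 -m crank '[[[0,0,0.4,0,0,0,0],[0,0,0.4,0,0,0,0],[0,0,0.4,0,0,0,0],[0,0,0.4,0,0,0,0],[0,0,0,0,0,0,0],[0,0,0,0,0,0,0],[0,0,0,0,0,0,0],[0,0,0,0,0,0,0]]]'
```

```text
clock: 13.63
tool_pos: [0.5962, 0.0727, 0.1268]
eef_rot: [179.9, -0.1, 72.4]
ft_force: [2.7, -0.4, 9.8]
finger_gap: 0.0198
finger_force: 60.3
```

```bash
python3 -m crank '[[[0,0.1,0.4,0,0,0,0],[0,0,0.4,0,0,0,0],[0,0,0.4,0,0,0,0],[0,0,0,0,0,0,0],[0,0,0,0,0,0,0],[0,0,0,0,0,0,0],[0,0,0,0,0,0,0],[0,0,0,0,0,0,0]]]'
```

```text
clock: 14.3
tool_pos: [0.5962, 0.0728, 0.1257]
eef_rot: [179.9, -0.1, 72.4]
ft_force: [2.2, -0.6, 11.0]
finger_gap: 0.0198
finger_force: 60.4
```

```bash
python3 -m crank '[[[0,0,0.4,0,0,0,0],[0,0,0.4,0,0,0,0],[0,0,0.3,0,0,0,0],[0,0,0,0,0,0,0],[0,0,0,0,0,0,0],[0,0,0,0,0,0,0],[0,0,0,0,0,0,0],[0,0,0,0,0,0,0]]]'
```

```text
clock: 14.97
tool_pos: [0.5964, 0.073, 0.1251]
eef_rot: [179.9, -0.1, 72.4]
ft_force: [1.8, -0.8, 12.7]
finger_gap: 0.0201
finger_force: 60.7
```

```bash
python3 -m crank '[[[0,0,-5,0,0,0,0],[0,0,-10,0,0,0,0],[0,0,-18,0,0,0,0],[0,0,-17,0,0,0,0],[-25,0.5,0,0,0,0,0],[-40,0.5,0,0,0,0,0],[-25,0.3,0,0,0,0,0],[0,0,6,0,0,0,0]]]'
python3 - <<'E'
from to import to
a=np.radians(-17.6) if 0 else None
import numpy as np
c,s=np.cos(np.radians(17.6)),np.sin(np.radians(17.6))
x,y=.8,-45
to(.583+(c*x+s*y)/1e3,.029+(-s*x+c*y)/1e3,.145,72.4)
E
```

```text
clock: 15.63
tool_pos: [0.5656, -0.0213, 0.1653]
eef_rot: [-179.6, 0.3, 71.9]
ft_force: [-0.3, -1.4, -2.0]
finger_gap: 0.0202
finger_force: 59.9
turn first/in step: shift(mid frame) [ 8.3  2.3 20.3] after turn [ 8.2  2.2 20.3] rot [-0.38  0.35 -0.5 ]
```

```bash
python3 -m crank '[[[0,0,4,0,0,0,0],[0,0,5,0,0,0,0],[0,0,5,0,0,0,0],[0,0,4,0,0,0,0],[0,0,3,0,0,0,0],[0,0,0,0,0,0,0],[0,0,0,0,0,0,0],[0,0,0,0,0,0,0]]]'
python3 - <<'E'
from to import to
import numpy as np
c,s=np.cos(np.radians(17.6)),np.sin(np.radians(17.6))
x,y=.8,-45
to(.583+(c*x+s*y)/1e3,.029+(-s*x+c*y)/1e3,.139,72.4)
E
```

```text
clock: 16.3
tool_pos: [0.57, -0.0143, 0.1459]
eef_rot: [180.0, -0.0, 72.4]
ft_force: [-0.1, 0.4, -1.1]
finger_gap: 0.0197
finger_force: 59.9
turn first/in step: shift(mid frame) [0.2 0.1 6.9] after turn [0.2 0.1 6.9] rot [ 0.02 -0.01  0.03]
```

```bash
python3 -m crank '[[[0,0,1.2,0,0,0,0],[0,0,1.2,0,0,0,0],[0,0,1,0,0,0,0],[0,0,1,0,0,0,0],[0,0,0.8,0,0,0,0],[0,0,0.8,0,0,0,0],[0,0,0,0,0,0,0],[0,0,0,0,0,0,0]]]'
python3 -m crank '[[[0,0,0.5,0,0,0,0],[0,0,0.5,0,0,0,0],[0,0,0.5,0,0,0,0],[0,0,0.5,0,0,0,0],[0,0,0,0,0,0,0],[0,0,0,0,0,0,0],[0,0,0,0,0,0,0],[0,0,0,0,0,0,0]]]'
```

```text
clock: 16.97
tool_pos: [0.5698, -0.0147, 0.1397]
eef_rot: [180.0, 0.0, 72.4]
ft_force: [-0.2, -0.4, -0.1]
finger_gap: 0.0199
finger_force: 59.9
clock: 17.63
tool_pos: [0.5699, -0.0147, 0.1377]
eef_rot: [180.0, 0.0, 72.4]
ft_force: [1.6, 0.0, -1.0]
finger_gap: 0.02
finger_force: 59.9
```

```bash
python3 -m crank '[[[0,0,0.6,0,0,0,0],[0,0,0.6,0,0,0,0],[0,0,0.5,0,0,0,0],[0,0,0.5,0,0,0,0],[0,0,0.4,0,0,0,0],[0,0,0.4,0,0,0,0],[0,0,0,0,0,0,0],[0,0,0,0,0,0,0]]]'
```

```text
clock: 18.3
tool_pos: [0.5701, -0.0146, 0.1351]
eef_rot: [180.0, -0.0, 72.4]
ft_force: [-0.7, -0.2, 3.0]
finger_gap: 0.0199
finger_force: 60.4
```

```bash
python3 -m crank '[[[0,0,0.5,0,0,0,0],[0,0,0.5,0,0,0,0],[0,0,0.4,0,0,0,0],[0,0,0.4,0,0,0,0],[0,0,0,0,0,0,0],[0,0,0,0,0,0,0],[0,0,0,0,0,0,0],[0,0,0,0,0,0,0]]]'
```

```text
clock: 18.97
tool_pos: [0.5705, -0.0145, 0.134]
eef_rot: [179.9, -0.0, 72.4]
ft_force: [0.4, -0.5, 7.3]
finger_gap: 0.02
finger_force: 61.0
```

```bash
python3 -m crank '[[[0,0,0.5,0,0,0,0],[0,0,0.5,0,0,0,0],[0,0,0.4,0,0,0,0],[0,0,0.4,0,0,0,0],[0,0,0,0,0,0,0],[0,0,0,0,0,0,0],[0,0,0,0,0,0,0],[0,0,0,0,0,0,0]]]'
```

```text
clock: 19.63
tool_pos: [0.5708, -0.0142, 0.1331]
eef_rot: [179.9, -0.0, 72.4]
ft_force: [-1.5, -0.4, 11.6]
finger_gap: 0.0197
finger_force: 61.5
```

```bash
python3 -m crank '[[[0,0,0.5,0,0,0,0],[0,0,0.5,0,0,0,0],[0,0,0.4,0,0,0,0],[0,0,0.4,0,0,0,0],[0,0,0,0,0,0,0],[0,0,0,0,0,0,0],[0,0,0,0,0,0,0],[0,0,0,0,0,0,0]]]'
```

```text
clock: 20.3
tool_pos: [0.5709, -0.014, 0.1316]
eef_rot: [179.9, -0.0, 72.4]
ft_force: [-1.5, 0.6, 13.4]
finger_gap: 0.02
finger_force: 61.7
```

```bash
python3 -m crank '[[[0,-0.1,0.4,0,0,0,0],[0,0,0.3,0,0,0,0],[0,0,0.3,0,0,0,0],[0,0,0,0,0,0,0],[0,0,0,0,0,0,0],[0,0,0,0,0,0,0],[0,0,0,0,0,0,0],[0,0,0,0,0,0,0]]]'
```

```text
clock: 20.97
tool_pos: [0.5708, -0.0139, 0.1306]
eef_rot: [179.9, -0.1, 72.4]
ft_force: [-2.1, -0.0, 13.7]
finger_gap: 0.0197
finger_force: 61.7
```

```bash
python3 -m crank '[[[0,-0.1,0.4,0,0,0,0],[0,-0.1,0.4,0,0,0,0],[0,0,0.4,0,0,0,0],[0,0,0.3,0,0,0,0],[0,0,0,0,0,0,0],[0,0,0,0,0,0,0],[0,0,0,0,0,0,0],[0,0,0,0,0,0,0]]]'
```

```text
clock: 21.63
tool_pos: [0.5706, -0.0137, 0.1292]
eef_rot: [179.9, -0.1, 72.4]
ft_force: [-2.1, 1.2, 13.6]
finger_gap: 0.0198
finger_force: 61.8
```

```bash
python3 -m crank '[[[0,0,0.4,0,0,0,0],[0,0,0.4,0,0,0,0],[0,0,0.4,0,0,0,0],[0,0,0.3,0,0,0,0],[0,0,0,0,0,0,0],[0,0,0,0,0,0,0],[0,0,0,0,0,0,0],[0,0,0,0,0,0,0]]]'
```

```text
clock: 22.3
tool_pos: [0.5705, -0.0136, 0.1277]
eef_rot: [179.9, -0.1, 72.4]
ft_force: [-2.4, 0.1, 14.3]
finger_gap: 0.0196
finger_force: 61.8
```

```bash
python3 -m crank '[[[0,-0.1,0.4,0,0,0,0],[0,-0.1,0.4,0,0,0,0],[0,-0.1,0.4,0,0,0,0],[0,0,0.3,0,0,0,0],[0,0,0,0,0,0,0],[0,0,0,0,0,0,0],[0,0,0,0,0,0,0],[0,0,0,0,0,0,0]]]'
```

```text
clock: 22.97
tool_pos: [0.5703, -0.0135, 0.1262]
eef_rot: [179.9, -0.1, 72.4]
ft_force: [-1.9, 0.0, 14.0]
finger_gap: 0.0198
finger_force: 61.8
```

```bash
python3 -m crank '[[[0,-0.1,0.4,0,0,0,0],[0,0,0.4,0,0,0,0],[0,0,0.3,0,0,0,0],[0,0,0,0,0,0,0],[0,0,0,0,0,0,0],[0,0,0,0,0,0,0],[0,0,0,0,0,0,0],[0,0,0,0,0,0,0]]]'
```

```text
clock: 23.63
tool_pos: [0.5701, -0.0135, 0.1251]
eef_rot: [179.9, -0.1, 72.4]
ft_force: [-2.8, 0.0, 14.7]
finger_gap: 0.0197
finger_force: 61.9
```

```bash
python3 -m crank '[[[0,-0.1,0.4,0,0,0,0],[0,0,0.4,0,0,0,0],[0,0,0.3,0,0,0,0],[0,0,0,0,0,0,0],[0,0,0,0,0,0,0],[0,0,0,0,0,0,0],[0,0,0,0,0,0,0],[0,0,0,0,0,0,0]]]'
```

```text
clock: 24.3
tool_pos: [0.57, -0.0134, 0.1241]
eef_rot: [179.9, -0.1, 72.4]
ft_force: [-3.0, 0.6, 16.1]
finger_gap: 0.0197
finger_force: 61.9
```

```bash
python3 -m crank '[[[0,-0.1,0.4,0,0,0,0],[0,0,0.4,0,0,0,0],[0,0,0.3,0,0,0,0],[0,0,0,0,0,0,0],[0,0,0,0,0,0,0],[0,0,0,0,0,0,0],[0,0,0,0,0,0,0],[0,0,0,0,0,0,0]]]'
```

```text
clock: 24.97
tool_pos: [0.5702, -0.0133, 0.1235]
eef_rot: [179.8, -0.1, 72.4]
ft_force: [-2.5, -0.2, 17.8]
finger_gap: 0.0198
finger_force: 62.2
```

```bash
python3 -m crank '[[[0,0,-5,0,0,0,0],[0,0,-10,0,0,0,0],[0,0,-20,0,0,0,0],[0,0,-20,0,0,0,0],[25,-0.3,0,0,0,0,0],[40,-0.4,0,0,0,0,0],[25,-0.3,0,0,0,0,0],[0,0,4,0,0,0,0]]]'
python3 -m crank '[[[0,0,8,0,0,0,0],[0,0,8,0,0,0,0],[0,0,7,0,0,0,0],[0,0,6,0,0,0,0],[0,0,3,0,0,0,0],[0,0,0,0,0,0,0],[0,0,0,0,0,0,0],[0,0,0,0,0,0,0]]]'
python3 to.py .5964 .073 .129 72.4
```

```text
clock: 25.63
tool_pos: [0.5958, 0.0796, 0.1727]
eef_rot: [180.0, -0.3, 72.9]
ft_force: [-0.1, 0.8, -1.4]
finger_gap: 0.0198
finger_force: 60.3
clock: 26.3
tool_pos: [0.5953, 0.0715, 0.1398]
eef_rot: [180.0, -0.0, 72.4]
ft_force: [0.6, -0.6, -1.8]
finger_gap: 0.02
finger_force: 60.2
turn first/in step: shift(mid frame) [ 1.7  0.6 10.8] after turn [ 1.7  0.6 10.8] rot [ 0.01 -0.01 -0.02]
```

```bash
python3 -m crank '[[[0,0.3,2,0,0,0,0],[0,0.3,2,0,0,0,0],[0,0,2,0,0,0,0],[0,0,2,0,0,0,0],[0,0,1.5,0,0,0,0],[0,0,1,0,0,0,0],[0,0,0,0,0,0,0],[0,0,0,0,0,0,0]]]'
python3 -m crank '[[[0,0,0.5,0,0,0,0],[0,0,0.5,0,0,0,0],[0,0,0.5,0,0,0,0],[0,0,0.5,0,0,0,0],[0,0,0.4,0,0,0,0],[0,0,0,0,0,0,0],[0,0,0,0,0,0,0],[0,0,0,0,0,0,0]]]'
```

```text
clock: 26.97
tool_pos: [0.5961, 0.0714, 0.129]
eef_rot: [180.0, -0.0, 72.4]
ft_force: [1.2, -0.8, -1.7]
finger_gap: 0.0197
finger_force: 60.2
clock: 27.63
tool_pos: [0.5963, 0.0717, 0.1273]
eef_rot: [179.9, -0.0, 72.4]
ft_force: [1.2, -0.4, 4.5]
finger_gap: 0.0196
finger_force: 61.0
```

```bash
python3 -m crank '[[[0,0,0.5,0,0,0,0],[0,0,0.5,0,0,0,0],[0,0,0.4,0,0,0,0],[0,0,0.3,0,0,0,0],[0,0,0,0,0,0,0],[0,0,0,0,0,0,0],[0,0,0,0,0,0,0],[0,0,0,0,0,0,0]]]'
python3 -m crank '[[[0,0,0.4,0,0,0,0],[0,0,0.4,0,0,0,0],[0,0,0.4,0,0,0,0],[0,0,0.2,0,0,0,0],[0,0,0,0,0,0,0],[0,0,0,0,0,0,0],[0,0,0,0,0,0,0],[0,0,0,0,0,0,0]]]'
```

```text
clock: 28.3
tool_pos: [0.5966, 0.072, 0.1264]
eef_rot: [179.9, -0.1, 72.4]
ft_force: [0.8, -1.4, 9.5]
finger_gap: 0.0198
finger_force: 61.5
clock: 28.97
tool_pos: [0.5968, 0.0722, 0.1257]
eef_rot: [179.9, -0.1, 72.4]
ft_force: [-1.0, -0.7, 12.4]
finger_gap: 0.0198
finger_force: 61.8
```

```bash
python3 -m crank '[[[0,0,0.4,0,0,0,0],[0,0,0.4,0,0,0,0],[0,0,0.4,0,0,0,0],[0,0,0.3,0,0,0,0],[0,0,0,0,0,0,0],[0,0,0,0,0,0,0],[0,0,0,0,0,0,0],[0,0,0,0,0,0,0]]]'
```

```text
clock: 29.63
tool_pos: [0.5968, 0.0725, 0.1243]
eef_rot: [179.9, -0.1, 72.4]
ft_force: [-1.2, 0.1, 13.1]
finger_gap: 0.0197
finger_force: 61.9
```

```bash
python3 -m crank '[[[0,0,0.4,0,0,0,0],[0,0,0.4,0,0,0,0],[0,0,0.4,0,0,0,0],[0,0,0.3,0,0,0,0],[0,0,0.2,0,0,0,0],[0,0,0,0,0,0,0],[0,0,0,0,0,0,0],[0,0,0,0,0,0,0]]]'
```

```text
clock: 30.3
tool_pos: [0.5967, 0.0726, 0.1226]
eef_rot: [179.9, -0.1, 72.4]
ft_force: [-1.1, -1.1, 12.9]
finger_gap: 0.0198
finger_force: 61.9
```

```bash
python3 -m crank '[[[0,-0.1,0.4,0,0,0,0],[0,0,0.4,0,0,0,0],[0,0,0.4,0,0,0,0],[0,0,0.3,0,0,0,0],[0,0,0,0,0,0,0],[0,0,0,0,0,0,0],[0,0,0,0,0,0,0],[0,0,0,0,0,0,0]]]'
```

```text
clock: 30.97
tool_pos: [0.5966, 0.0728, 0.1211]
eef_rot: [179.9, -0.1, 72.4]
ft_force: [-0.4, 1.1, 12.4]
finger_gap: 0.0198
finger_force: 61.9
```

```bash
python3 -m crank '[[[0,0,0.4,0,0,0,0],[0,0,0.4,0,0,0,0],[0,0,0.4,0,0,0,0],[0,0,0.3,0,0,0,0],[0,0,0,0,0,0,0],[0,0,0,0,0,0,0],[0,0,0,0,0,0,0],[0,0,0,0,0,0,0]]]'
```

```text
clock: 31.63
tool_pos: [0.5964, 0.073, 0.1196]
eef_rot: [179.9, -0.1, 72.4]
ft_force: [-0.7, 0.3, 12.8]
finger_gap: 0.0199
finger_force: 61.9
```

```bash
python3 -m crank '[[[0,0,0.4,0,0,0,0],[0,0,0.4,0,0,0,0],[0,0,0.3,0,0,0,0],[0,0,0,0,0,0,0],[0,0,0,0,0,0,0],[0,0,0,0,0,0,0],[0,0,0,0,0,0,0],[0,0,0,0,0,0,0]]]'
```

```text
clock: 32.3
tool_pos: [0.5963, 0.0731, 0.1185]
eef_rot: [179.9, -0.1, 72.4]
ft_force: [-1.1, 0.8, 12.2]
finger_gap: 0.0197
finger_force: 62.0
```

```bash
python3 -m crank '[[[0,0,0.4,0,0,0,0],[0,0,0.4,0,0,0,0],[0,0,0.3,0,0,0,0],[0,0,0.2,0,0,0,0],[0,0,0,0,0,0,0],[0,0,0,0,0,0,0],[0,0,0,0,0,0,0],[0,0,0,0,0,0,0]]]'
```

```text
clock: 32.97
tool_pos: [0.5962, 0.0732, 0.1172]
eef_rot: [179.9, -0.1, 72.4]
ft_force: [-1.4, 0.9, 13.1]
finger_gap: 0.0198
finger_force: 62.0
```

```bash
python3 -m crank '[[[0,0,0.4,0,0,0,0],[0,0,0.4,0,0,0,0],[0,0,0.3,0,0,0,0],[0,0,0,0,0,0,0],[0,0,0,0,0,0,0],[0,0,0,0,0,0,0],[0,0,0,0,0,0,0],[0,0,0,0,0,0,0]]]'
```

```text
clock: 33.63
tool_pos: [0.5963, 0.0733, 0.1163]
eef_rot: [179.9, -0.1, 72.4]
ft_force: [-2.0, 1.5, 14.1]
finger_gap: 0.0198
finger_force: 62.2
```

```bash
python3 -m crank '[[[0,0,0.4,0,0,0,0],[0,0,0.3,0,0,0,0],[0,0,0.2,0,0,0,0],[0,0,0,0,0,0,0],[0,0,0,0,0,0,0],[0,0,0,0,0,0,0],[0,0,0,0,0,0,0],[0,0,0,0,0,0,0]]]'
```

```text
clock: 34.3
tool_pos: [0.5964, 0.0735, 0.1159]
eef_rot: [179.9, -0.1, 72.4]
ft_force: [-2.4, 1.0, 16.7]
finger_gap: 0.0197
finger_force: 62.4
```

```bash
python3 -m crank '[[[0,0,-6,0,0,0,0],[0,0,-14,0,0,0,0],[0,0,-21,0,0,0,0],[0,0,-21,0,0,0,0],[-25,0.3,0,0,0,0,0],[-40,0.4,0,0,0,0,0],[-25,0.3,0,0,0,0,0],[0,0,4,0,0,0,0]]]'
python3 -m crank '[[[0,0,8,0,0,0,0],[0,0,8,0,0,0,0],[0,0,7,0,0,0,0],[0,0,6,0,0,0,0],[0,0,3,0,0,0,0],[0,0,0,0,0,0,0],[0,0,0,0,0,0,0],[0,0,0,0,0,0,0]]]'
python3 to.py .5702 -.0133 .128 72.4
```

```text
clock: 34.97
tool_pos: [0.567, -0.0222, 0.1699]
eef_rot: [-179.9, 0.3, 71.9]
ft_force: [0.1, -1.4, -1.5]
finger_gap: 0.0197
finger_force: 60.3
clock: 35.63
tool_pos: [0.5698, -0.0142, 0.1392]
eef_rot: [180.0, -0.0, 72.4]
ft_force: [-0.2, 0.6, -1.8]
finger_gap: 0.0198
finger_force: 60.3
turn first/in step: shift(mid frame) [ 1.   0.1 11.2] after turn [ 1.   0.1 11.2] rot [ 0.03 -0.02  0.03]
```

```bash
python3 -m crank '[[[0,0,2,0,0,0,0],[0,0,2,0,0,0,0],[0,0,2,0,0,0,0],[0,0,2,0,0,0,0],[0,0,1.5,0,0,0,0],[0,0,1,0,0,0,0],[0,0,0,0,0,0,0],[0,0,0,0,0,0,0]]]'
python3 -m crank '[[[0,0,0.5,0,0,0,0],[0,0,0.5,0,0,0,0],[0,0,0.5,0,0,0,0],[0,0,0.5,0,0,0,0],[0,0,0.4,0,0,0,0],[0,0,0,0,0,0,0],[0,0,0,0,0,0,0],[0,0,0,0,0,0,0]]]'
```

```text
clock: 36.3
tool_pos: [0.5692, -0.0145, 0.1283]
eef_rot: [-180.0, 0.0, 72.4]
ft_force: [-0.9, -0.9, -2.2]
finger_gap: 0.0198
finger_force: 60.2
clock: 36.97
tool_pos: [0.5695, -0.0144, 0.1263]
eef_rot: [180.0, -0.0, 72.4]
ft_force: [-1.3, 0.9, 3.5]
finger_gap: 0.0198
finger_force: 60.8
```

```bash
python3 -m crank '[[[0,0,0.5,0,0,0,0],[0,0,0.5,0,0,0,0],[0,0,0.4,0,0,0,0],[0,0,0.4,0,0,0,0],[0,0,0,0,0,0,0],[0,0,0,0,0,0,0],[0,0,0,0,0,0,0],[0,0,0,0,0,0,0]]]'
```

```text
clock: 37.63
tool_pos: [0.5699, -0.0143, 0.1252]
eef_rot: [179.9, -0.0, 72.4]
ft_force: [-2.9, 0.2, 7.3]
finger_gap: 0.0196
finger_force: 61.4
```

```bash
python3 -m crank '[[[0,-0.1,0.5,0,0,0,0],[0,-0.1,0.5,0,0,0,0],[0,0,0.4,0,0,0,0],[0,0,0.4,0,0,0,0],[0,0,0,0,0,0,0],[0,0,0,0,0,0,0],[0,0,0,0,0,0,0],[0,0,0,0,0,0,0]]]'
```

```text
clock: 38.3
tool_pos: [0.5702, -0.014, 0.1243]
eef_rot: [179.9, -0.0, 72.4]
ft_force: [-3.4, 0.9, 12.1]
finger_gap: 0.0197
finger_force: 61.9
```

```bash
python3 -m crank '[[[0,-0.1,0.5,0,0,0,0],[0,0,0.5,0,0,0,0],[0,0,0.4,0,0,0,0],[0,0,0.4,0,0,0,0],[0,0,0,0,0,0,0],[0,0,0,0,0,0,0],[0,0,0,0,0,0,0],[0,0,0,0,0,0,0]]]'
```

```text
clock: 38.97
tool_pos: [0.5702, -0.0138, 0.123]
eef_rot: [179.9, -0.0, 72.4]
ft_force: [-4.1, 0.5, 14.8]
finger_gap: 0.0195
finger_force: 62.3
```

```bash
python3 -m crank '[[[0,-0.2,0.2,0,0,0,0],[0,-0.2,0.3,0,0,0,0],[0,-0.1,0.3,0,0,0,0],[0,0,0.3,0,0,0,0],[0,0,0,0,0,0,0],[0,0,0,0,0,0,0],[0,0,0,0,0,0,0],[0,0,0,0,0,0,0]]]'
```

```text
clock: 39.63
tool_pos: [0.57, -0.0136, 0.122]
eef_rot: [179.8, -0.1, 72.4]
ft_force: [-4.2, 0.6, 14.5]
finger_gap: 0.0198
finger_force: 62.3
```

```bash
python3 -m crank '[[[0,-0.1,0.4,0,0,0,0],[0,0,0.4,0,0,0,0],[0,0,0.3,0,0,0,0],[0,0,0.3,0,0,0,0],[0,0,0,0,0,0,0],[0,0,0,0,0,0,0],[0,0,0,0,0,0,0],[0,0,0,0,0,0,0]]]'
```

```text
clock: 40.3
tool_pos: [0.5698, -0.0135, 0.1207]
eef_rot: [179.8, -0.1, 72.4]
ft_force: [-5.0, 1.1, 15.0]
finger_gap: 0.0199
finger_force: 62.3
```

```bash
python3 -m crank '[[[0,-0.3,0.2,0,0,0,0],[0,-0.3,0.3,0,0,0,0],[0,-0.2,0.3,0,0,0,0],[0,-0.1,0.3,0,0,0,0],[0,0,0.3,0,0,0,0],[0,0,0,0,0,0,0],[0,0,0,0,0,0,0],[0,0,0,0,0,0,0]]]'
```

```text
clock: 40.97
tool_pos: [0.5694, -0.0133, 0.1194]
eef_rot: [179.8, -0.1, 72.4]
ft_force: [-3.1, 0.8, 14.6]
finger_gap: 0.0198
finger_force: 62.3
```

```bash
python3 -m crank '[[[0,-0.1,0.4,0,0,0,0],[0,-0.1,0.4,0,0,0,0],[0,0,0.4,0,0,0,0],[0,0,0.4,0,0,0,0],[0,0,0,0,0,0,0],[0,0,0,0,0,0,0],[0,0,0,0,0,0,0],[0,0,0,0,0,0,0]]]'
```

```text
clock: 41.63
tool_pos: [0.5692, -0.0132, 0.1178]
eef_rot: [179.8, -0.1, 72.4]
ft_force: [-4.4, 0.8, 15.2]
finger_gap: 0.0198
finger_force: 62.3
```

```bash
python3 -m crank '[[[0,-0.2,0.4,0,0,0,0],[0,-0.2,0.4,0,0,0,0],[0,-0.2,0.4,0,0,0,0],[0,0,0.3,0,0,0,0],[0,0,0,0,0,0,0],[0,0,0,0,0,0,0],[0,0,0,0,0,0,0],[0,0,0,0,0,0,0]]]'
```

```text
clock: 42.3
tool_pos: [0.5689, -0.013, 0.1164]
eef_rot: [179.8, -0.1, 72.4]
ft_force: [-3.7, 0.1, 14.7]
finger_gap: 0.0202
finger_force: 62.3
```

```bash
python3 -m crank '[[[0,-0.1,0.4,0,0,0,0],[0,-0.1,0.4,0,0,0,0],[0,0,0.4,0,0,0,0],[0,0,0.2,0,0,0,0],[0,0,0,0,0,0,0],[0,0,0,0,0,0,0],[0,0,0,0,0,0,0],[0,0,0,0,0,0,0]]]'
```

```text
clock: 42.97
tool_pos: [0.5687, -0.0129, 0.1152]
eef_rot: [179.8, -0.1, 72.4]
ft_force: [-3.4, 1.0, 17.2]
finger_gap: 0.0197
finger_force: 62.4
```

```bash
python3 -m crank '[[[0,0,-6,0,0,0,0],[0,0,-15,0,0,0,0],[0,0,-21,0,0,0,0],[0,0,-21,0,0,0,0],[25,0,0,0,0,0,0],[40,0,0,0,0,0,0],[25,0,0,0,0,0,0],[0,0,4,0,0,0,0]]]'
python3 -m crank '[[[0,0,10,0,0,0,0],[0,0,12,0,0,0,0],[0,0,10,0,0,0,0],[0,0,8,0,0,0,0],[0,0,4,0,0,0,0],[0,0,0,0,0,0,0],[0,0,0,0,0,0,0],[0,0,0,0,0,0,0]]]'
python3 to.py .5963 .0733 .121 72.4
python3 - <<'E'
from h import *
d=snap('scene','s3')
E
```

```text
clock: 43.63
tool_pos: [0.5955, 0.0797, 0.1721]
eef_rot: [179.9, -0.4, 72.9]
ft_force: [0.3, 1.1, -0.5]
finger_gap: 0.0197
finger_force: 60.3
clock: 44.3
tool_pos: [0.5943, 0.0719, 0.1276]
eef_rot: [180.0, -0.0, 72.4]
ft_force: [0.4, -0.3, -0.5]
finger_gap: 0.0197
finger_force: 60.2
turn first/in step: shift(mid frame) [1.9 1.5 6.6] after turn [1.9 1.5 6.6] rot [ 0.04 -0.01 -0.02]
```

```bash
python3 -m crank '[[[0,0.4,1.5,0,0,0,0],[0,0.4,1.5,0,0,0,0],[0,0.3,1.2,0,0,0,0],[0,0,1,0,0,0,0],[0,0,0.6,0,0,0,0],[0,0,0.4,0,0,0,0],[0,0,0,0,0,0,0],[0,0,0,0,0,0,0]]]'
python3 -m crank '[[[0,0,0.5,0,0,0,0],[0,0,0.5,0,0,0,0],[0,0,0.5,0,0,0,0],[0,0,0.4,0,0,0,0],[0,0,0,0,0,0,0],[0,0,0,0,0,0,0],[0,0,0,0,0,0,0],[0,0,0,0,0,0,0]]]'
python3 - <<'E'
from prof import *
P=[.583,.029,np.radians(-17.6)]
for f in('s0','s3'):
    e=dict(np.load(f'pics/{f}.npz'))
    for nm,a,b in(('R',-60,-30),):
        s,m=prof(e,P,'x',-62,-36,a,b,76);print(f,nm,'outer',list(zip(s.tolist(),m[1].round().astype(int).tolist())))
        s,m=prof(e,P,'x',-16,4,a,b,75);print(f,nm,'seam',m.round().astype(int).tolist())
E
```

```text
clock: 45.02
tool_pos: [0.595, 0.0718, 0.121]
eef_rot: [180.0, 0.0, 72.4]
ft_force: [1.0, 0.2, -1.0]
finger_gap: 0.0196
finger_force: 60.2
clock: 45.68
tool_pos: [0.5952, 0.0718, 0.1193]
eef_rot: [180.0, -0.0, 72.4]
ft_force: [0.5, -0.0, 0.6]
finger_gap: 0.0196
finger_force: 60.5
s0 R outer [(-62, 56), (-61, 56), (-60, 56), (-59, 55), (-58, 55), (-57, 55), (-56, 55), (-55, 55), (-54, 55), (-53, 55), (-52, 56), (-51, 56), (-50, 56), (-49, 57), (-48, 58), (-47, 59), (-46, 62), (-45, 65), (-44, 71), (-43, 78), (-42, 86), (-41, 95), (-40, 103), (-39, 110), (-38, 115), (-37, 118)]
s0 R seam [[81, 80, 80, 79, 79, 78, 77, 76, 75, 74, 74, 76, 83, 94, 110, 129, 150, 170, 186, 196], [126, 126, 125, 124, 123, 122, 121, 120, 118, 115, 113, 111, 111, 116, 125, 139, 155, 172, 186, 195], [101, 101, 100, 99, 98, 97, 96, 94, 93, 91, 90, 90, 93, 100, 111, 126, 142, 158, 171, 179]]
s3 R outer [(-62, 31), (-61, 31), (-60, 32), (-59, 32), (-58, 32), (-57, 33), (-56, 33), (-55, 33), (-54, 32), (-53, 32), (-52, 31), (-51, 31), (-50, 31), (-49, 30), (-48, 30), (-47, 29), (-46, 29), (-45, 29), (-44, 29), (-43, 30), (-42, 32), (-41, 34), (-40, 39), (-39, 45), (-38, 53), (-37, 62)]
s3 R seam [[65, 65, 66, 66, 65, 64, 61, 58, 54, 52, 52, 55, 64, 78, 96, 117, 139, 159, 175, 185], [103, 103, 103, 103, 102, 100, 96, 91, 85, 79, 75, 75, 80, 90, 105, 123, 142, 160, 175, 184], [82, 82, 82, 82, 81, 79, 77, 74, 71, 68, 68, 70, 77, 87, 101, 118, 134, 150, 163, 171]]
```

```bash
python3 -m crank '[[[0,0,0.5,0,0,0,0],[0,0,0.5,0,0,0,0],[0,0,0.5,0,0,0,0],[0,0,0.4,0,0,0,0],[0,0,0,0,0,0,0],[0,0,0,0,0,0,0],[0,0,0,0,0,0,0],[0,0,0,0,0,0,0]]]'
python3 -m crank '[[[0,0,0.4,0,0,0,0],[0,0,0.4,0,0,0,0],[0,0,0.4,0,0,0,0],[0,0,0.3,0,0,0,0],[0,0,0,0,0,0,0],[0,0,0,0,0,0,0],[0,0,0,0,0,0,0],[0,0,0,0,0,0,0]]]'
```

```text
clock: 46.35
tool_pos: [0.5955, 0.072, 0.1181]
eef_rot: [179.9, -0.0, 72.4]
ft_force: [-0.8, 0.1, 5.8]
finger_gap: 0.02
finger_force: 61.1
clock: 47.02
tool_pos: [0.5958, 0.0723, 0.1175]
eef_rot: [179.9, -0.0, 72.4]
ft_force: [-0.8, -1.2, 10.4]
finger_gap: 0.0197
finger_force: 61.6
```

```bash
python3 -m crank '[[[0,0,0.5,0,0,0,0],[0,0,0.5,0,0,0,0],[0,0,0.4,0,0,0,0],[0,0,0.4,0,0,0,0],[0,0,0,0,0,0,0],[0,0,0,0,0,0,0],[0,0,0,0,0,0,0],[0,0,0,0,0,0,0]]]'
```

```text
clock: 47.68
tool_pos: [0.5959, 0.0726, 0.1163]
eef_rot: [179.9, -0.1, 72.4]
ft_force: [-1.6, -0.3, 12.2]
finger_gap: 0.0199
finger_force: 62.0
```

```bash
python3 -m crank '[[[0,-0.1,0.4,0,0,0,0],[0,-0.1,0.4,0,0,0,0],[0,0,0.4,0,0,0,0],[0,0,0.4,0,0,0,0],[0,0,0,0,0,0,0],[0,0,0,0,0,0,0],[0,0,0,0,0,0,0],[0,0,0,0,0,0,0]]]'
```

```text
clock: 48.35
tool_pos: [0.5958, 0.0729, 0.1148]
eef_rot: [179.9, -0.1, 72.4]
ft_force: [-2.3, 0.7, 12.7]
finger_gap: 0.0196
finger_force: 62.0
```

```bash
python3 -m crank '[[[0,-0.1,0.4,0,0,0,0],[0,-0.1,0.4,0,0,0,0],[0,0,0.4,0,0,0,0],[0,0,0,0,0,0,0],[0,0,0,0,0,0,0],[0,0,0,0,0,0,0],[0,0,0,0,0,0,0],[0,0,0,0,0,0,0]]]'
```

```text
clock: 49.02
tool_pos: [0.5956, 0.0731, 0.1137]
eef_rot: [179.9, -0.1, 72.4]
ft_force: [-2.3, 0.8, 13.7]
finger_gap: 0.0198
finger_force: 62.0
```

```bash
python3 -m crank '[[[0,0,-6,0,0,0,0],[0,0,-16,0,0,0,0],[0,0,-21,0,0,0,0],[0,0,-21,0,0,0,0],[-25,0.2,0,0,0,0,0],[-40,0.2,0,0,0,0,0],[-25,0.1,0,0,0,0,0],[0,0,4,0,0,0,0]]]'
python3 -m crank '[[[0,0,10,0,0,0,0],[0,0,12,0,0,0,0],[0,0,10,0,0,0,0],[0,0,8,0,0,0,0],[0,0,5,0,0,0,0],[0,0,2,0,0,0,0],[0,0,0,0,0,0,0],[0,0,0,0,0,0,0]]]'
python3 to.py .5687 -.0129 .119 72.4
```

```text
clock: 49.68
tool_pos: [0.566, -0.0218, 0.1705]
eef_rot: [-179.9, 0.3, 71.9]
ft_force: [-0.0, -0.5, -1.1]
finger_gap: 0.0196
finger_force: 60.3
clock: 50.35
tool_pos: [0.568, -0.0137, 0.1242]
eef_rot: [-180.0, -0.0, 72.4]
ft_force: [0.4, -0.1, -1.3]
finger_gap: 0.0198
finger_force: 60.3
turn first/in step: shift(mid frame) [0.9 0.4 5.2] after turn [0.9 0.4 5.2] rot [-0.   -0.01  0.04]
```

```bash
python3 -m crank '[[[0,0.2,1.5,0,0,0,0],[0,0.1,1.5,0,0,0,0],[0,0,1,0,0,0,0],[0,0,0.7,0,0,0,0],[0,0,0.5,0,0,0,0],[0,0,0.5,0,0,0,0],[0,0,0,0,0,0,0],[0,0,0,0,0,0,0]]]'
```

```text
clock: 51.02
tool_pos: [0.5679, -0.0141, 0.1183]
eef_rot: [-180.0, 0.0, 72.4]
ft_force: [-1.3, 0.5, -1.5]
finger_gap: 0.0194
finger_force: 60.3
```

```bash
python3 -m crank '[[[0,0,0.7,0,0,0,0],[0,0,0.7,0,0,0,0],[0,0,0.6,0,0,0,0],[0,0,0.5,0,0,0,0],[0,0,0.5,0,0,0,0],[0,0,0,0,0,0,0],[0,0,0,0,0,0,0],[0,0,0,0,0,0,0]]]'
python3 -m crank '[[[0,-0.1,0.4,0,0,0,0],[0,0,0.4,0,0,0,0],[0,0,0.4,0,0,0,0],[0,0,0.3,0,0,0,0],[0,0,0,0,0,0,0],[0,0,0,0,0,0,0],[0,0,0,0,0,0,0],[0,0,0,0,0,0,0]]]'
```

```text
clock: 51.68
tool_pos: [0.5685, -0.0139, 0.1165]
eef_rot: [180.0, -0.0, 72.4]
ft_force: [-2.7, 0.6, 6.9]
finger_gap: 0.02
finger_force: 61.3
clock: 52.35
tool_pos: [0.5688, -0.0137, 0.1159]
eef_rot: [179.9, -0.0, 72.4]
ft_force: [-3.8, 1.1, 11.2]
finger_gap: 0.0203
finger_force: 61.9
```

```bash
python3 -m crank '[[[0,-0.1,0.5,0,0,0,0],[0,0,0.5,0,0,0,0],[0,0,0.4,0,0,0,0],[0,0,0.3,0,0,0,0],[0,0,0,0,0,0,0],[0,0,0,0,0,0,0],[0,0,0,0,0,0,0],[0,0,0,0,0,0,0]]]'
```

```text
clock: 53.02
tool_pos: [0.569, -0.0134, 0.115]
eef_rot: [179.9, -0.0, 72.4]
ft_force: [-4.0, 0.6, 15.8]
finger_gap: 0.0198
finger_force: 62.4
```

```bash
python3 -m crank '[[[0,-0.2,0.3,0,0,0,0],[0,-0.2,0.3,0,0,0,0],[0,-0.1,0.3,0,0,0,0],[0,0,0.3,0,0,0,0],[0,0,0,0,0,0,0],[0,0,0,0,0,0,0],[0,0,0,0,0,0,0],[0,0,0,0,0,0,0]]]'
```

```text
clock: 53.68
tool_pos: [0.5688, -0.0133, 0.1139]
eef_rot: [179.8, -0.0, 72.4]
ft_force: [-5.5, 0.3, 15.5]
finger_gap: 0.0197
finger_force: 62.4
```

```bash
python3 -m crank '[[[0,-0.1,0.4,0,0,0,0],[0,-0.1,0.4,0,0,0,0],[0,0,0.4,0,0,0,0],[0,0,0,0,0,0,0],[0,0,0,0,0,0,0],[0,0,0,0,0,0,0],[0,0,0,0,0,0,0],[0,0,0,0,0,0,0]]]'
```

```text
clock: 54.35
tool_pos: [0.5686, -0.0131, 0.1127]
eef_rot: [179.8, -0.0, 72.4]
ft_force: [-4.6, 1.0, 17.9]
finger_gap: 0.0195
finger_force: 62.5
```

```bash
python3 -m crank '[[[0,0,-6,0,0,0,0],[0,0,-20,0,0,0,0],[0,0,-35,0,0,0,0],[0,0,-35,0,0,0,0],[26.4,-9.1,0,0,0,-2.7,0],[26.4,-9.1,0,0,0,-2.7,0],[26.4,-9.1,0,0,0,-2.7,0],[26.4,-9.1,0,0,0,-2.7,0]]]'
python3 -m crank '[[[26.4,-9.1,0,0,0,-2.7,0],[26.4,-9.1,0,0,0,-2.7,0],[26.4,-9.1,0,0,0,-2.7,0],[26.4,-9.1,0,0,0,-2.7,0],[26.4,-9.1,0,0,0,-2.7,0],[26.4,-9.1,0,0,0,-2.7,0],[26.4,-9.1,0,0,0,-2.7,0],[26.4,-9.1,0,0,0,-2.7,0]]]'
python3 - <<'E'
from prof import *
from to import to
to(.4686,.3015,.150,104.9)
t=get_image('top');np.savez('pics/t4.npz',**t);t0=dict(np.load('pics/t0.npz'))
P=[.583,.029,np.radians(-17.6)]
for n,e in(('t0',t0),('t4',t)):
    for nm,a,b in(('L',34,60),('R',-60,-34)):
        s,m=prof(e,P,'x',-16,4,a,b,74);print(n,nm,m[1].round().astype(int).tolist())
        s,m=prof(e,P,'x',-60,-36,a,b,76);print(n,nm,'outer',m[1].round().astype(int).tolist())
s0=get_image('scene')
f=lambda d,u,v:cv2.resize(d['image'][v-40:v+40,u-40:u+40,::-1],(400,400),interpolation=cv2.INTER_CUBIC)
cv2.imwrite('pics/c4.png',np.hstack([f(t,255,205),f(s0,250,210)]))
E
```

```text
clock: 55.02
tool_pos: [0.5574, 0.0979, 0.2061]
eef_rot: [179.9, -0.0, 83.3]
ft_force: [0.3, 0.3, -1.9]
finger_gap: 0.0197
finger_force: 60.3
clock: 55.68
tool_pos: [0.4749, 0.3047, 0.2057]
eef_rot: [179.9, -0.0, 104.9]
ft_force: [0.6, -0.1, -1.6]
finger_gap: 0.0198
finger_force: 60.3
turn first/in step: shift(mid frame) [-1.5 -6.9 55.7] after turn [-1.5 -6.9 55.7] rot [ 0.09 -0.02  0.01]
t0 L [143, 139, 133, 126, 119, 115, 113, 113, 114, 113, 109, 103, 97, 97, 107, 127, 151, 175, 195, 206]
t0 L outer [142, 138, 132, 124, 115, 105, 98, 94, 93, 93, 93, 92, 91, 93, 97, 103, 112, 121, 130, 135, 137, 136, 134, 131]
t0 R [144, 140, 133, 126, 120, 116, 114, 114, 116, 115, 109, 102, 98, 101, 115, 135, 159, 180, 196, 206]
t0 R outer [137, 130, 123, 116, 109, 103, 99, 97, 96, 94, 90, 88, 88, 91, 98, 108, 119, 128, 134, 137, 136, 133, 130, 129]
t4 L [119, 116, 116, 118, 119, 117, 110, 101, 90, 79, 71, 68, 73, 85, 105, 131, 157, 182, 200, 211]
t4 L outer [103, 99, 97, 98, 99, 98, 97, 95, 95, 99, 106, 115, 125, 134, 140, 142, 141, 138, 135, 133, 133, 134, 136, 138]
t4 R [120, 118, 119, 120, 120, 115, 107, 95, 84, 75, 71, 71, 78, 93, 115, 141, 165, 187, 202, 211]
t4 R outer [108, 102, 99, 97, 96, 96, 95, 95, 99, 106, 114, 124, 133, 141, 145, 144, 142, 139, 136, 135, 135, 137, 139, 142]
```

View pics/c4.png

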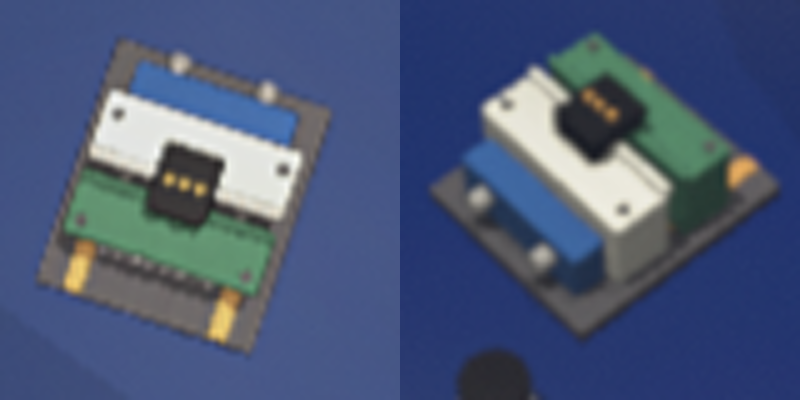

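```bash
python3 -m crank '[[[0,-1.5,15,0,0,0,0],[0,-1.5,15,0,0,0,0],[0,0,15,0,0,0,0],[0,0,5,0,0,0,0],[0,0,0,0,0,0,0],[0,0,0,0,0,0,0],[0,0,0,0,0,0,0],[0,0,0,0,0,0,0]]]'
python3 to.py .4682 .3015 .0747 104.9
```

```text
clock: 56.45
tool_pos: [0.4725, 0.3032, 0.1568]
eef_rot: [179.9, -0.0, 104.8]
ft_force: [-1.1, -0.1, -2.0]
finger_gap: 0.0201
finger_force: 60.3
turn first/in step: shift(mid frame) [-0.6 -4.7 82.1] after turn [-0.5 -4.6 82.1] rot [ 0.12 -0.03 -0.11]
```

```bash
python3 -m crank '[[[-0.6,-2.4,6,0,0,0,0],[0,-2.3,6,0,0,0,0],[0,0,7,0,0,0,0],[0,0,7,0,0,0,0],[0,0,4,0,0,0,0],[0,0,2,0,0,0,0],[0,0,0,0,0,0,0],[0,0,0,0,0,0,0]]]'
python3 to.py .4682 .3015 .0747 104.9
```

```text
clock: 57.12
tool_pos: [0.4674, 0.3012, 0.1237]
eef_rot: [-180.0, -0.0, 104.8]
ft_force: [-0.7, 0.4, -1.0]
finger_gap: 0.02
finger_force: 60.3
turn first/in step: shift(mid frame) [ 0.1  0.8 49. ] after turn [ 0.1  0.8 49. ] rot [-0.   -0.01 -0.09]
```

```bash
python3 -m crank '[[[0,0.4,4,0,0,0,0],[0,0,5,0,0,0,0],[0,0,6,0,0,0,0],[0,0,6,0,0,0,0],[0,0,5,0,0,0,0],[0,0,4,0,0,0,0],[0,0,0,0,0,0,0],[0,0,0,0,0,0,0]]]'
python3 -m crank '[[[0,0,4,0,0,0,0],[0,0,4,0,0,0,0],[0,0,4,0,0,0,0],[0,0,3,0,0,0,0],[0,0,1.5,0,0,0,0],[0,0,1,0,0,0,0],[0,0,0,0,0,0,0],[0,0,0,0,0,0,0]]]'
```

```text
clock: 57.78
tool_pos: [0.4676, 0.3011, 0.0935]
eef_rot: [-180.0, 0.0, 104.8]
ft_force: [-0.1, 0.3, -0.7]
finger_gap: 0.0198
finger_force: 60.3
clock: 58.45
tool_pos: [0.4678, 0.3012, 0.0763]
eef_rot: [180.0, -0.0, 104.8]
ft_force: [-0.0, -0.3, -1.7]
finger_gap: 0.0198
finger_force: 60.3
```

```bash
python3 -m crank '[[[0,0,0.7,0,0,0,0],[0,0,0.7,0,0,0,0],[0,0,0.3,0,0,0,0],[0,0,0,0,0,0,0],[0,0,0,0,0,0,0],[0,0,0,0,0,0,100],[0,0,0,0,0,0,100],[0,0,0,0,0,0,100]]]'
python3 -m crank '[[[0,0,0,0,0,0,100],[0,0,0,0,0,0,100],[0,0,0,0,0,0,100],[0,0,0,0,0,0,100],[0,0,-6,0,0,0,100],[0,0,-15,0,0,0,100],[0,0,-25,0,0,0,100],[0,0,-30,0,0,0,100]]]'
python3 -m crank '[[[0,0,-30,0,0,0,100],[-15,-15,-30,0,0,0,100],[-30,-20,0,0,0,0,100],[-30,-20,0,0,0,0,100],[-30,-20,0,0,0,0,100],[-30,-20,0,0,0,0,100],[0,0,0,0,0,0,100],[0,0,0,0,0,0,100]]]'
python3 - <<'E'
from h import *
t=get_image('top');s=get_image('scene')
f=lambda d,u,v:cv2.resize(d['image'][v-30:v+30,u-30:u+30,::-1],(400,400),interpolation=cv2.INTER_CUBIC)
cv2.imwrite('pics/c5.png',np.hstack([f(t,165,237),f(s,346,210)]))
E
```

```text
clock: 59.12
tool_pos: [0.4679, 0.3012, 0.0747]
eef_rot: [180.0, -0.0, 104.8]
ft_force: [-0.7, 1.0, 0.1]
finger_gap: 0.0553
finger_force: 0.0
clock: 59.78
tool_pos: [0.4667, 0.3003, 0.1504]
eef_rot: [-179.8, 0.0, 104.8]
ft_force: [-0.4, 0.4, -0.6]
finger_gap: 0.0855
finger_force: 0.0
clock: 60.45
tool_pos: [0.4103, 0.1443, 0.2111]
eef_rot: [180.0, 0.1, 104.6]
ft_force: [0.4, 1.1, 1.1]
finger_gap: 0.0855
finger_force: 0.0
```

View pics/c5.png

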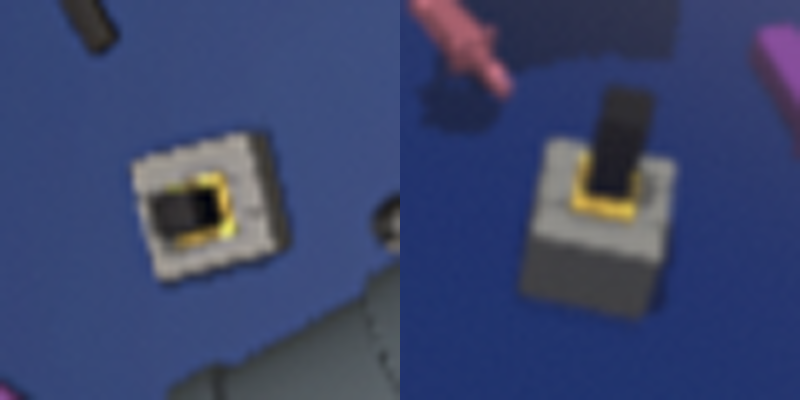

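The wedge stands upright in the holder, at crop pixel (185,210) in the top view. Its shoulder is seated, as it was at the start.

```bash
python3 -c "
from bench import sign_off
print(sign_off())"
```

```text
the job is handed in; nothing more can be done
None
```

I opened the housing to about 7.9 mm at the right end and 8 mm at the left, estimated from how deep the wedge went and the camera images. The wedge is back upright in its holder and released, and the job was handed in with about 11 s left; no verdict came back.

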